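# Close the flower press

## Task

Close the flower press: pick up the cover board with the blue handle, the one whose four holes fit the press's four studs, turn it to match, and slide it down over the studs until it lies flat and fully home on the paper pad. Keep hold of it until the studs are through its holes, then let go. Leave the red-handled and green-handled boards where they lie.

Things in the scene. Friction and masses are not known exactly. Their poses are not given: they have to be found in the camera images.
- cover_grip (a point): Matching cover: loose plywood board 136 (x) by 108 (y) by 10 mm, 0.11-0.23 kg, lying flat. Four round 24 mm holes at x = +-50, y = +-36 mm from its centre. Blue bar handle along x over the centre: 72 mm long, 20 wide, 30 to 50 mm above the underside, on two end posts, open below. This point: middle of the bar, 40 mm above the underside; z up. A half turn fits as well.
- press: Flower press fixed to the table: pale wood base 160 (x) by 130 (y) by 20 mm, on it a paper pad 78 by 104 mm, top 32 mm above the table. Four upright pointed steel studs, 8 mm thick, at x = +-50, y = +-36 mm from the centre, tips 62 mm above the table. Origin: centre of the underside; z up. With the cover home the middle of its bar is 72 mm above the table, over the centre.
- narrow_grip (a point): Board of another press, to be left alone: 120 (x) by 60 (y) by 10 mm plywood, only two holes, red bar handle along x, 60 mm long, 20 wide, 30 to 50 mm above the underside. This point: middle of the bar, 40 mm above the underside.
- small_grip (a point): Board of a smaller press, to be left alone: 100 (x) by 80 (y) by 10 mm plywood, four small holes close together, green bar handle along x, 50 mm long, 20 wide, 30 to 50 mm above the underside. This point: middle of the bar, 40 mm above the underside.
Things that resemble listed ones, but are neither listed nor needed, are in the scene too. Leave any purple or yellow look-alike of the part that bears cover_grip alone.

How it is judged:
By the outcome, as a careful person would: the job done as asked, in the order asked, and still so for the second after the job is handed in, with the robot touching nothing.
It also fails if it takes over 37 s, if anything falls off the work surface, if the arm or the gripper's body presses on something with over 40 N, if the wrist force passes 120 N, or if a joint passes its speed limit or range.

## Robot

A 7-joint arm with a two-finger parallel gripper is mounted at the origin on the work surface. World frame = base frame: x ahead of the robot, y to its left, z up, the work surface at z = 0. Lengths are in m, angles in rad, forces in N, time in s.
With the tool pointing down it reaches from about 0.4 to 0.85 m from the base axis. Payload 10.4 kg.
Tool frame: the origin (TCP) lies on the centre line of the jaws, within the pads' length; the fingertips stand 11 mm ahead of it and the grasp point (between the pads) lies 8 mm behind it (manip.finger_overhang is the distance from the TCP to the fingertips, in m); z points along the fingers, y is the line along which they close (so a half turn about z gives the same grasp; the last joint's range is limited). The gripper opens to 85 mm and grips with 20 to 120 N. Pads are 22 mm wide; open, the fingers measure 114 mm over their backs; the gripper's body (76 mm by 85 mm) begins 54 mm behind the grasp point. The pads swing forward as they close: fully open they stand 13 mm farther back than shut.
Start: joints at [1.306, 0.332, -0.065, 1.46, 0.022, 1.35, -0.088], TCP at [0.15, -0.607, 0.242] pointing down, gripper open.
Joint ranges: [-2.6, 2.6], [-0.5, 2.12], [-1.47, 1.34], [0.16, 2.42], [-1.27, 4.41], [0.06, 2.06], [-2.6, 2.6]. Speed limits (rad/s): [2.22, 2.22, 2.79, 2.79, 3.14, 3.14, 3.14].

## Interface

Orientations are given as a unit quaternion [x, y, z, w].
In Python, from workcell import manip, imaging, workorder gives the robot as it stands.
- The arm moves only by the tool jog_arm, never from a script. Its argument "deltas" is a list of rows, each an object with "gripper": the opening, from 0 (shut) to 1 (fully open); "offset": the shift along the tool's x, y, z in m, a list of three; "rotation": the turn, a rotation vector about the tool's x, y, z in degrees, a list of three. In form: [{"gripper": gripper, "offset": [tx, ty, tz], "rotation": [ax, ay, az]}, ...]. A call has 1 to 20 rows; each row shifts and turns the commanded pose from where the row before left it, along the tool's axes as they then stand; what a row does not reach is not made up. A row lasts 1/10 s, in which the tool goes at most 50 mm and 8.59 degrees, less where a joint would pass 70% of its speed; a pose out of reach is approached as far as the arm can. A call with a gripper value outside its range is refused whole. The fingers move at their own pace and stop on an object; "newtons" is the grip in N (left out, the last holds). Time passes only in rows, so rows that do not move let the fingers close. It gives the time, the measured TCP pose, the force, the opening and the grip force at its end, in the units of the state.
- manip.get_obs(): the state, without advancing time (a new reading comes with each control period).
- imaging.camera(name): name is "side" or "top"; returns the picture (420x560x3 uint8, blue, green, red); there is no depth.
- imaging.camera_model(name): a dict with "camera_matrix" (3x3 intrinsics, pixels), "world_to_cam" (4x4, takes a point from world to camera coordinates). Camera axes: x right, y up, looking along -z (the intrinsics and any distortion apply to the point x, -y, -z); pixel columns grow to the right and rows downward; lengths in m; the calibration is good to about 2 mm. A picture is of the moment at which its call begins. camera_model takes no time and is no camera call.
- workorder.hand_in(): hands the job in; it is judged then, once.
The state is a dict: "clock": time; "joint_pos": joint angles; "joint_velocities": joint speeds; "tau": joint torques, N m; "position": TCP position; "ee_rot": TCP orientation; "ft_force": force on the tool from outside, world axes, zero at the start; "torque": the same for the moment, N m; "grip_width": opening from 0.0 (shut) to 1.0 (fully open); "grasp_force": force on a finger pad.
Only numpy, scipy, OpenCV 4.12 (cv2) and the standard library are available. Lean on these libraries where they do the work, as an engineer would, in place of code of your own. Each camera call takes 0.05 s, during which the arm holds its last target. There are 200 camera calls.

## Working session

There is one attempt and no reset: what is moved stays moved. The work goes in short steps, Python scripts to look and compute and a tool call to move; the robot and the scene stay as the last step left them, time stands still between calls to the robot, and variables do not carry over. Pictures are saved under pics/ and viewed, at most 10 in all, crops included, and the job is handed in when it is done.

Besides the shell and the picture viewer there is one more tool, called after "Emit:" as a command line: name --argument value ..., lists and objects as JSON in quotes. jog_arm: Moves the arm, as the interface text tells. Its arguments: {"type":"object","properties":{"deltas":{"type":"array","items":{"type":"object","properties":{"gripper":{"type":"number"},"offset":{"type":"array","items":{"type":"number"}},"rotation":{"type":"array","items":{"type":"number"}}}}},"newtons":{"type":"number"}},"required":["deltas"]}

```bash
mkdir -p pics; ls; python3 - <<'E'
from workcell import manip, imaging
import cv2,json
for n in ("top","side"):
    cv2.imwrite(f"pics/{n}0.png",imaging.camera(n))
    m=imaging.camera_model(n); print(n,m)
print(manip.get_obs(), manip.finger_overhang)
E
```

```text
pics
top {'camera_matrix': array([[494.88335997,   0.        , 276.68859464],
       [  0.        , 494.88335997, 209.83841499],
       [  0.        ,   0.        ,   1.        ]]), 'world_to_cam': array([[ 0.00300584, -0.9999648 ,  0.00783362, -0.07378208],
       [ 0.98929168,  0.00411667,  0.14589389, -0.53588798],
       [-0.14592101,  0.0073112 ,  0.98926923, -1.15193481],
       [ 0.        ,  0.        ,  0.        ,  1.        ]])}
side {'camera_matrix': array([[379.21928565,   0.        , 275.50498566],
       [  0.        , 379.21928565, 211.51257519],
       [  0.        ,   0.        ,   1.        ]]), 'world_to_cam': array([[-0.95999205, -0.2799342 , -0.00721891,  0.51103901],
       [ 0.19889981, -0.69978992,  0.6860998 , -0.20747206],
       [-0.19711452,  0.65721451,  0.72747161, -0.84370071],
       [ 0.        ,  0.        ,  0.        ,  1.        ]])}
{'clock': 0.1, 'joint_pos': array([ 1.30640208,  0.33280176, -0.06468861,  1.46085591,  0.02157985,
        1.34988759, -0.08849011]), 'joint_velocities': array([ 0.00014679, -0.00272459,  0.00016613, -0.00253423,  0.00145565,
       -0.0005205 , -0.00065577]), 'tau': array([ 1.80887975e-03, -6.26747489e+01,  4.93610732e-02, -3.92430067e+01,
        1.62836612e-02,  6.96167655e-03,  4.91106505e-05]), 'position': array([ 0.14957475, -0.60651064,  0.24160044]), 'ee_rot': array([ 9.92699807e-01,  1.20609693e-01, -9.59840368e-05, -6.21758321e-04]), 'ft_force': array([0.83680782, 0.49876879, 0.20455106]), 'torque': array([ 0.04704541, -0.02669217,  0.06128387]), 'grasp_force': 0.0, 'grip_width': 1.0002587342769018} 0.011
```

View pics/top0.png

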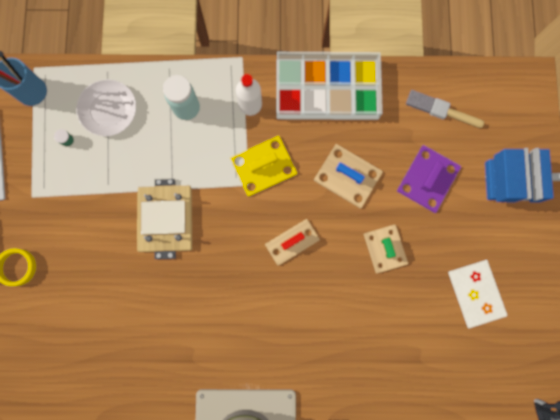

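View pics/side0.png

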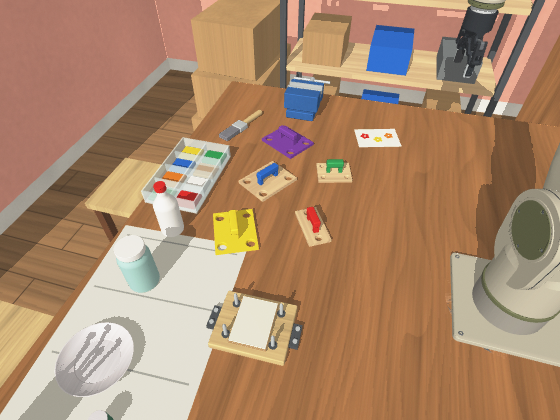

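The top view shows the blue-handled board at about (349,175), the red one at (293,243), the green one at (388,248), look-alikes in yellow (264,166) and purple (430,179), and the press at (164,218). The blue-handled plywood board with four widely spaced holes is the target. Next I'll measure it and confirm in a crop.

```bash
cat > h.py <<'E'
import numpy as np, cv2
from workcell import imaging, manip
def ray(n,u,v,z):
    m=imaging.camera_model(n); K=m["camera_matrix"]; T=m["world_to_cam"]; R,t=T[:3,:3],T[:3,3]
    d=np.linalg.inv(K)@[u,v,1]; d=R.T@(d*[1,-1,-1]); o=-R.T@t
    return o+d*(z-o[2])/d[2]
def proj(n,p):
    m=imaging.camera_model(n); c=m["world_to_cam"]@np.append(p,1); q=m["camera_matrix"]@(c[:3]*[1,-1,-1]); return q[:2]/q[2]
def blobs(img,box,lo,hi,amin=15):
    x0,y0,x1,y1=box
    k=cv2.inRange(cv2.cvtColor(img[y0:y1,x0:x1],cv2.COLOR_BGR2HSV),lo,hi)
    cs,_=cv2.findContours(k,cv2.RETR_EXTERNAL,cv2.CHAIN_APPROX_NONE)
    return [c+[x0,y0] for c in sorted(cs,key=cv2.contourArea,reverse=True) if cv2.contourArea(c)>=amin]
def rect_world(n,c,z):
    w=np.array([ray(n,*p[0],z)[:2] for p in c])*1000
    (cx,cy),(a,b),th=cv2.minAreaRect(w.astype(np.float32))
    if a<b: a,b,th=b,a,th+90
    return np.round([cx,cy,a,b,(th+90)%180-90],1)
E
python3 - <<'E'
from h import *
t=cv2.imread("pics/top0.png"); s=cv2.imread("pics/side0.png")
for c in blobs(t,(310,140,390,212),(100,120,60),(125,255,255)): print("handle top z50",rect_world("top",c,.05))
for c in blobs(s,(235,155,300,202),(100,120,60),(125,255,255)): print("handle side z50",rect_world("side",c,.05), cv2.boundingRect(c))
for c in blobs(t,(310,140,390,212),(8,40,120),(28,200,255),60)[:3]: print("board",cv2.boundingRect(c))
for c in blobs(t,(130,175,200,265),(0,0,170),(179,50,255),60)[:2]: print("pad z32",rect_world("top",c,.032),cv2.boundingRect(c))
for c in blobs(s,(205,285,305,365),(0,0,170),(179,50,255),60)[:2]: print("pad side",rect_world("side",c,.032),cv2.boundingRect(c))
a=cv2.resize(t[135:215,305:395],None,fx=4.4,fy=4.4,interpolation=cv2.INTER_CUBIC)
b=cv2.resize(t[175:265,125:205],None,fx=4.4,fy=4.4,interpolation=cv2.INTER_CUBIC)
h=600; o=np.zeros((400,760,3),np.uint8)
o[:352,:396]=a; o[:396,400:752]=b
cv2.imwrite("pics/c1.png",o)
E
```

```text
handle top z50 [ 626.4 -248.5   66.5   19.6   58.4]
handle side z50 [ 622.9 -226.    92.3   45.5   58.2] (257, 163, 21, 22)
board (310, 140, 80, 72)
pad z32 [519.3 203.6 103.3  79.5 -87.7] (141, 200, 44, 34)
pad z32 [604.1 202.  168.3  39.8 -88.5] (130, 175, 70, 17)
pad side [519.9 206.6 103.8  76.9 -88. ] (228, 296, 50, 53)
pad side [587.2 223.6 177.6  62.1 -66.5] (205, 285, 29, 80)
```

View pics/c1.png

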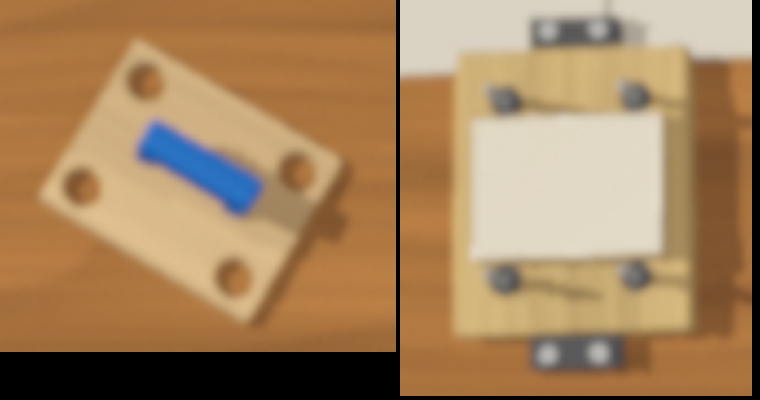

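The crop confirms it: the left board has a blue bar and four wide corner holes at crop (146,80), (298,172), (82,187) and (235,277). On the right is the press, with its pad and the stud bases near (505,100), (635,96), (505,279) and (635,275).

```bash
python3 - <<'E'
from h import *
P=lambda L,o,z:np.array([ray("top",a/4.4+o[0],b/4.4+o[1],z)[:2] for a,b in L])*1000
H=P([(146,80),(298,172),(82,187),(235,277)],(305,135),.007)
S=P([(105,100),(235,96),(105,279),(235,275)],(125,175),.03)
for n,q in(("holes",H),("studs",S)):
    print(n,q.round(),q.mean(0).round(1)); 
    l=(q[1]+q[3]-q[0]-q[2])/2; print(" sides",[np.round([np.hypot(*d),np.degrees(np.arctan2(d[1],d[0]))],1) for d in (q[1]-q[0],q[3]-q[2],q[2]-q[0],q[3]-q[1])])
from scipy.spatial.transform import Rotation as R
r=R.from_quat(manip.get_obs()["ee_rot"]).as_matrix(); print(r.round(3))
print("base edges mid", P([(52,195),(292,190)],(125,175),.02).round(), "stud tip light", P([(90,90),(625-400,88)],(125,175),.06).round())
E
```

```text
holes [[ 686. -227.]
 [ 632. -312.]
 [ 623. -189.]
 [ 572. -275.]] [ 628.3 -250.9]
 sides [array([ 101.1, -121.9]), array([ 100.2, -120.9]), array([ 73. , 149.2]), array([ 71.3, 148.5])]
studs [[566. 239.]
 [569. 167.]
 [467. 235.]
 [469. 164.]] [517.7 201.3]
 sides [array([ 71.7, -88. ]), array([ 70.8, -88. ]), array([  99.2, -177.7]), array([  99.3, -178.2])]
[[ 0.971  0.239 -0.   ]
 [ 0.239 -0.971  0.001]
 [-0.    -0.001 -1.   ]]
base edges mid [[514. 269.]
 [518. 136.]] stud tip light [[566. 240.]
 [568. 167.]]
```

Emit:
jog_arm --deltas '[{"gripper":1,"offset":[0.039,-0.0166,0],"rotation":[0,0,0]},{"gripper":1,"offset":[0.039,-0.0166,0],"rotation":[0,0,0]},{"gripper":1,"offset":[0.039,-0.0166,0],"rotation":[0,0,0]},{"gripper":1,"offset":[0.039,-0.0166,0],"rotation":[0,0,0]},{"gripper":1,"offset":[0.039,-0.0166,0],"rotation":[0,0,0]},{"gripper":1,"offset":[0.039,-0.0166,0],"rotation":[0,0,0]},{"gripper":1,"offset":[0.039,-0.0166,0],"rotation":[0,0,0]},{"gripper":1,"offset":[0.039,-0.0166,0],"rotation":[0,0,0]},{"gripper":1,"offset":[0.039,-0.0166,0],"rotation":[0,0,0]},{"gripper":1,"offset":[0.039,-0.0166,0],"rotation":[0,0,0]},{"gripper":1,"offset":[0.039,-0.0166,0],"rotation":[0,0,0]},{"gripper":1,"offset":[0.039,-0.0166,0],"rotation":[0,0,0]},{"gripper":1,"offset":[0.039,-0.0166,0],"rotation":[0,0,0]},{"gripper":1,"offset":[0.039,-0.0166,0],"rotation":[0,0,0]},{"gripper":1,"offset":[0,0,0.015],"rotation":[0,0,-7.5]},{"gripper":1,"offset":[0,0,0.015],"rotation":[0,0,-7.5]},{"gripper":1,"offset":[0,0,0.015],"rotation":[0,0,-7.5]},{"gripper":1,"offset":[0,0,0.015],"rotation":[0,0,-7.5]},{"gripper":1,"offset":[0,0,0.015],"rotation":[0,0,-7.5]},{"gripper":1,"offset":[0,0,0.015],"rotation":[0,0,-7.5]}]' --newtons 60

```text
clock: 2.1
position: [0.6238, -0.2504, 0.1512]
ee_rot: [0.87, 0.494, -0.0, -0.0]
ft_force: [0.8, -0.8, -0.8]
grip_width: 1.0
grasp_force: 0.0
```

Emit:
jog_arm --deltas '[{"gripper":1,"offset":[0.0015,0.0025,0.02],"rotation":[0,0,0.5]},{"gripper":1,"offset":[0,0,0.03],"rotation":[0,0,0]},{"gripper":1,"offset":[0,0,0.025],"rotation":[0,0,0]},{"gripper":1,"offset":[0,0,0.02],"rotation":[0,0,0]},{"gripper":1,"offset":[0,0,0.015],"rotation":[0,0,0]},{"gripper":1,"offset":[0,0,0.009],"rotation":[0,0,0]},{"gripper":1,"offset":[0,0,0],"rotation":[0,0,0]},{"gripper":0,"offset":[0,0,0],"rotation":[0,0,0]},{"gripper":0,"offset":[0,0,0],"rotation":[0,0,0]},{"gripper":0,"offset":[0,0,0],"rotation":[0,0,0]},{"gripper":0,"offset":[0,0,0],"rotation":[0,0,0]},{"gripper":0,"offset":[0,0,0],"rotation":[0,0,0]},{"gripper":0,"offset":[0,0,0],"rotation":[0,0,0]},{"gripper":0,"offset":[0,0,0],"rotation":[0,0,0]}]' --newtons 60

```text
clock: 3.5
position: [0.6276, -0.2507, 0.0341]
ee_rot: [0.873, 0.487, 0.0, 0.001]
ft_force: [-0.1, -0.2, 5.9]
grip_width: 0.222
grasp_force: 60.0
```

Emit:
jog_arm --deltas '[{"gripper":0,"offset":[0,0,-0.01],"rotation":[0,0,0]},{"gripper":0,"offset":[0,0,-0.02],"rotation":[0,0,0]},{"gripper":0,"offset":[0,0,-0.03],"rotation":[0,0,0]},{"gripper":0,"offset":[0,0,-0.03],"rotation":[0,0,0]},{"gripper":0,"offset":[0,0,-0.03],"rotation":[0,0,0]},{"gripper":0,"offset":[0,0,-0.02],"rotation":[0,0,0]},{"gripper":0,"offset":[0,0,-0.01],"rotation":[0,0,0]},{"gripper":0,"offset":[0,0,0],"rotation":[0,0,0]}]'

```text
clock: 4.3
position: [0.6274, -0.2505, 0.1845]
ee_rot: [0.873, 0.488, 0.001, 0.001]
ft_force: [-0.8, -0.1, -2.7]
grip_width: 0.222
grasp_force: 58.9
```

```bash
python3 - <<'E'
from h import *
cv2.imwrite("pics/top1.png",imaging.camera("top")); s=imaging.camera("side"); cv2.imwrite("pics/side1.png",s)
E
```

```text
(no output)
```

View pics/side1.png

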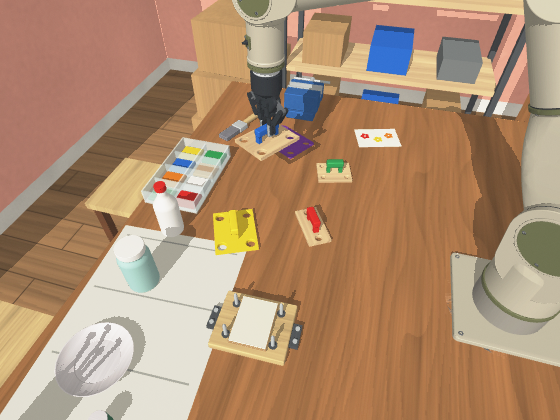

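The side view shows the board held level by its blue bar at about (265,135), clear of the table, and the press area around (255,325) is free. Moving over the press and turning the board.

Emit:
jog_arm --deltas '[{"gripper":0,"offset":[0.0153,-0.0154,0],"rotation":[0,0,0]},{"gripper":0,"offset":[0.0253,-0.0254,0],"rotation":[0,0,0]},{"gripper":0,"offset":[0.0253,-0.0254,0],"rotation":[0,0,0]},{"gripper":0,"offset":[0.0253,-0.0254,0],"rotation":[0,0,0]},{"gripper":0,"offset":[0.0253,-0.0254,0],"rotation":[0,0,0]},{"gripper":0,"offset":[0.0253,-0.0254,0],"rotation":[0,0,0]},{"gripper":0,"offset":[0.0253,-0.0254,0],"rotation":[0,0,0]},{"gripper":0,"offset":[0.0253,-0.0254,0],"rotation":[0,0,0]},{"gripper":0,"offset":[0.0253,-0.0254,0],"rotation":[0,0,0]},{"gripper":0,"offset":[0.0253,-0.0254,0],"rotation":[0,0,0]},{"gripper":0,"offset":[0.0253,-0.0254,0],"rotation":[0,0,0]},{"gripper":0,"offset":[0.0253,-0.0254,0],"rotation":[0,0,0]},{"gripper":0,"offset":[0.0253,-0.0254,0],"rotation":[0,0,0]},{"gripper":0,"offset":[0.0103,-0.0104,0],"rotation":[0,0,0]}]'

```text
clock: 5.8
position: [0.5161, 0.2069, 0.1821]
ee_rot: [0.872, 0.489, -0.001, -0.001]
ft_force: [-0.4, -0.3, -2.3]
grip_width: 0.224
grasp_force: 59.1
```

Emit:
jog_arm --deltas '[{"gripper":0,"offset":[0,0,0],"rotation":[0,0,4]},{"gripper":0,"offset":[0,0,0],"rotation":[0,0,7]},{"gripper":0,"offset":[0,0,0],"rotation":[0,0,7]},{"gripper":0,"offset":[0,0,0],"rotation":[0,0,7]},{"gripper":0,"offset":[0,0,0],"rotation":[0,0,7]},{"gripper":0,"offset":[0,0,0],"rotation":[0,0,7]},{"gripper":0,"offset":[0,0,0],"rotation":[0,0,7]},{"gripper":0,"offset":[0,0,0],"rotation":[0,0,7]},{"gripper":0,"offset":[0,0,0],"rotation":[0,0,3.4]},{"gripper":0,"offset":[0,0,0],"rotation":[0,0,0]}]'

```text
clock: 6.8
position: [0.518, 0.2025, 0.1821]
ee_rot: [1.0, 0.016, -0.001, 0.0]
ft_force: [0.3, -0.8, -2.7]
grip_width: 0.225
grasp_force: 59.1
```

```bash
python3 - <<'E'
from h import *
t=imaging.camera("top"); s=imaging.camera("side")
print(manip.get_obs()["joint_pos"].round(2))
a=cv2.resize(t[150:290,90:230],None,fx=2.8,fy=2.8,interpolation=cv2.INTER_CUBIC)
b=cv2.resize(s[220:380,190:340],None,fx=2.6,fy=2.6,interpolation=cv2.INTER_CUBIC)
o=np.zeros((420,800,3),np.uint8); o[:392,:392]=a; o[:416,400:790]=b
cv2.imwrite("pics/c2.png",o)
E
```

```text
[ 0.05  0.28 -0.59  1.7   0.17  1.22 -2.11]
```

View pics/c2.png

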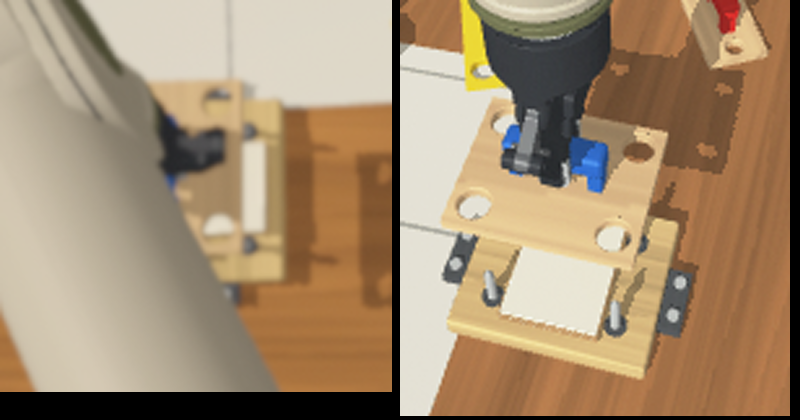

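The crop shows the board level over the press with its holes at side-crop (474,205), (613,238), (639,152) and (505,122). The near stud tips are at (489,272) and (616,302). I'll work out the offset.

```bash
python3 - <<'E'
from h import *
P=lambda L,z:np.array([ray("side",(a-400)/2.6+190,b/2.6+220,z)[:2] for a,b in L])*1000
H=P([(474,205),(613,238),(505,122),(639,152)],.153); print(H.round(),H.mean(0))
S=P([(489,271),(616,302)],.062); print("tips",S.round())
print("hole mid",H[:2].mean(0),"tip mid",S.mean(0))
for q in (H[0],H[1]):pass
d=H[1]-H[0];e=S[1]-S[0];f=H[3]-H[2]
for v in(d,e,f):print(np.hypot(*v),np.degrees(np.arctan2(v[1],v[0])))
o=manip.get_obs();print(o["position"],o["ee_rot"],o["ft_force"])
E
```

```text
[[568. 241.]
 [468. 238.]
 [573. 170.]
 [470. 167.]] [519.78883534 204.06630049]
tips [[566. 244.]
 [467. 241.]]
hole mid [518.34489833 239.65263695] tip mid [516.45946425 242.34669302]
100.24154284478135 -178.5742521161382
99.91515611842125 -178.27515466010394
102.96419895383005 -178.82097312926354
[0.51807142 0.20275923 0.18247924] [ 9.99839475e-01  1.79035185e-02 -6.33531893e-04  2.93138731e-04] [ 0.1539187   0.43702032 -1.63534525]
```

Emit:
jog_arm --deltas '[{"gripper":0,"offset":[-0.001,-0.002,0.01],"rotation":[0,0,0]},{"gripper":0,"offset":[0,0,0.02],"rotation":[0,0,0]},{"gripper":0,"offset":[0,0,0.02],"rotation":[0,0,0]},{"gripper":0,"offset":[0,0,0.02],"rotation":[0,0,0]},{"gripper":0,"offset":[0,0,0.01],"rotation":[0,0,0]},{"gripper":0,"offset":[0,0,0.005],"rotation":[0,0,0]},{"gripper":0,"offset":[0,0,0.005],"rotation":[0,0,0]},{"gripper":0,"offset":[0,0,0.005],"rotation":[0,0,0]},{"gripper":0,"offset":[0,0,0.005],"rotation":[0,0,0]},{"gripper":0,"offset":[0,0,0],"rotation":[0,0,0]}]'

```text
clock: 7.9
position: [0.5171, 0.2051, 0.0829]
ee_rot: [1.0, 0.017, -0.0, 0.0]
ft_force: [0.6, 0.8, -2.1]
grip_width: 0.218
grasp_force: 59.1
```

```bash
python3 - <<'E'
from h import *
s=imaging.camera("side")
cv2.imwrite("pics/c3.png",cv2.resize(s[230:380,180:340],None,fx=3.8,fy=3.8,interpolation=cv2.INTER_CUBIC))
E
```

```text
(no output)
```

View pics/c3.png

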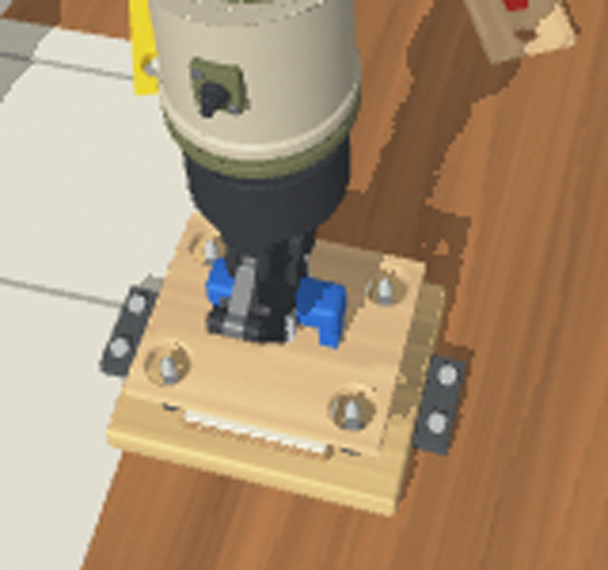

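All four stud tips show through the holes, at crop (168,362), (352,408), (386,288) and (210,247), and the force is still only the board's weight. Lowering the remaining 17 mm gently.

Emit:
jog_arm --deltas '[{"gripper":0,"offset":[0,0,0.005],"rotation":[0,0,0]},{"gripper":0,"offset":[0,0,0.005],"rotation":[0,0,0]},{"gripper":0,"offset":[0,0,0.004],"rotation":[0,0,0]},{"gripper":0,"offset":[0,0,0.002],"rotation":[0,0,0]},{"gripper":0,"offset":[0,0,0.0005],"rotation":[0,0,0]},{"gripper":0,"offset":[0,0,0],"rotation":[0,0,0]},{"gripper":0,"offset":[0,0,0],"rotation":[0,0,0]}]'

```text
clock: 8.65
position: [0.5174, 0.2052, 0.0669]
ee_rot: [1.0, 0.017, 0.0, 0.0]
ft_force: [0.1, 0.3, -2.1]
grip_width: 0.221
grasp_force: 59.1
```

Emit:
jog_arm --deltas '[{"gripper":0,"offset":[0,0,0.0008],"rotation":[0,0,0]},{"gripper":0,"offset":[0,0,0.0007],"rotation":[0,0,0]},{"gripper":0,"offset":[0,0,0],"rotation":[0,0,0]},{"gripper":0,"offset":[0,0,0],"rotation":[0,0,0]}]'

```text
clock: 9.05
position: [0.5174, 0.2053, 0.066]
ee_rot: [1.0, 0.017, 0.0, 0.0]
ft_force: [-2.1, -2.3, 4.8]
grip_width: 0.228
grasp_force: 60.2
```

Emit:
jog_arm --deltas '[{"gripper":0.5,"offset":[0,0,0],"rotation":[0,0,0]},{"gripper":0.8,"offset":[0,0,0],"rotation":[0,0,0]},{"gripper":1,"offset":[0,0,0],"rotation":[0,0,0]},{"gripper":1,"offset":[0,0,0],"rotation":[0,0,0]},{"gripper":1,"offset":[0,0,0],"rotation":[0,0,0]},{"gripper":1,"offset":[0,0,0],"rotation":[0,0,0]},{"gripper":1,"offset":[0,0,-0.01],"rotation":[0,0,0]},{"gripper":1,"offset":[0,0,-0.02],"rotation":[0,0,0]},{"gripper":1,"offset":[0,0,-0.03],"rotation":[0,0,0]},{"gripper":1,"offset":[0,0,-0.03],"rotation":[0,0,0]},{"gripper":1,"offset":[0,0,-0.03],"rotation":[0,0,0]},{"gripper":1,"offset":[0,0,-0.03],"rotation":[0,0,0]},{"gripper":1,"offset":[0,0,-0.02],"rotation":[0,0,0]},{"gripper":1,"offset":[0,0,0],"rotation":[0,0,0]}]'

```text
clock: 10.45
position: [0.5184, 0.206, 0.2392]
ee_rot: [1.0, 0.017, 0.003, -0.001]
ft_force: [0.5, -0.3, -0.9]
grip_width: 0.998
grasp_force: 0.0
```

```bash
python3 - <<'E'
from h import *
s=imaging.camera("side")
cv2.imwrite("pics/c4.png",cv2.resize(s[230:380,180:340],None,fx=3.8,fy=3.8,interpolation=cv2.INTER_CUBIC))
E
```

```text
(no output)
```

View pics/c4.png

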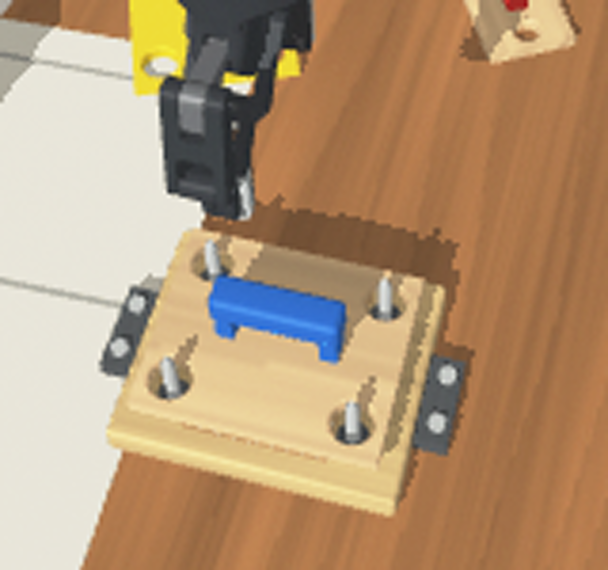

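The cover lies flat on the pad, with all four studs standing through its holes at crop (170,378), (352,422), (386,298) and (212,260). The gripper is clear, so I'm handing in.

```bash
python3 -c "
from workcell import workorder; print(workorder.hand_in())"
```

```text
the job is handed in; nothing more can be done
None
```

The blue-handled cover lies flat on the pad with all four studs through its holes, the gripper is released and clear, and the job was handed in at about 10.5 s; the hand-in returned no verdict.

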